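Lay out the tea things on their coasters

ROBOT

A 6-joint arm with a two-finger parallel gripper is mounted at the origin on the work surface. World frame = base frame: x ahead of the robot, y to its left, z up, the work surface at z = 0. Lengths are in m, angles in rad, forces in N, time in s.
With the tool pointing down it reaches from about 0.35 to 0.775 m from the base axis. Payload 7.3 kg.
Tool frame: the origin (TCP) lies between the finger pads; the fingertips stand 8 mm ahead of it and the grasp point (between the pads) lies 11 mm behind it (robot.nose_length is the distance from the TCP to the fingertips, in m); z points along the fingers, y is the line along which they close (so a half turn about z gives the same grasp; the last joint's range is limited). The gripper opens to 92 mm and grips with 3 to 60 N. Pads are 19 mm wide; open, the fingers measure 130 mm over their backs; the gripper's body (75 mm by 190 mm) begins 47 mm behind the grasp point.
Start: joints at [1.185, 0.342, 1.524, -0, 1.275, -0.146], TCP at [0.125, 0.51, 0.2] pointing down, gripper open.
Joint ranges: [-2.53, 2.53], [-0.77, 2.02], [0.04, 2.7], [-1, 4.14], [0.28, 2.66], [-3.11, 3.11]. Speed limits (rad/s): [2.57, 2.57, 3.14, 3.14, 3.14, 3.14].

INTERFACE

Orientations are given as [roll, pitch, yaw] about the fixed x, y, z axes, in that order (R = Rz(yaw) Ry(pitch) Rx(roll)).
In Python, from cell import robot gives the robot as it stands. The module is installed in compiled form; this text tells all that it offers.
- The arm moves only by the shell command python3 -m jog 'ROWS' [FORCE]. ROWS is JSON, a list that holds one entry, the list of rows, each a list of 5 numbers: the gripper's target within -1 to 1 (fully open at 1, half-way at 0, shut at -1), then the shift along the tool's x, y, z in m, then the turn about the tool's z in rad. A call has 1 to 5 rows; each row is the pose to reach, as a shift and turn from the pose commanded when the call began, along the tool's axes at that moment; what a row does not reach only later rows make up. A row lasts 1/12 s, in which the tool goes at most 41.7 mm and 7.16 degrees, less where a joint would pass 70% of its speed; a pose out of reach is approached as far as the arm can. A call with a gripper value outside its range is refused whole. The fingers move at their own pace and stop on an object; FORCE is the grip in N (left out, the last holds). Time passes only in rows, so rows that repeat a pose let the fingers close. It gives the time, the measured TCP pose, the force, the opening and the grip force at its end, in the units of the state.
- robot.observe(): the state, without advancing time (a new reading comes with each control period).
- robot.read_camera(name): name is "side" or "top"; returns the picture (400x640x3 uint8, red, green, blue); there is no depth.
- robot.camera_model(name): a dict with "camera_matrix" (3x3 intrinsics, pixels), "position" and "attitude" of the camera in the world. Camera axes: x right, y down, z forward; pixel columns grow to the right and rows downward; lengths in m; the calibration is good to about 2 mm. A picture is of the moment at which its call begins. camera_model takes no time and is no camera call.
- robot.hand_in(): hands the job in; it is judged then, once.
The state is a dict: "time": time; "qpos": joint angles; "qvel": joint speeds; "joint_efforts": joint torques, N m; "tool_pos": TCP position; "tool_rot": TCP orientation; "contact_force": force on the tool from outside, world axes, zero at the start; "torque": the same for the moment, N m; "opening": finger opening in m; "grip_force": force on a finger pad.
Only numpy, scipy, OpenCV 4.12 (cv2) and the standard library are available. Lean on these libraries where they do the work, as an engineer would, in place of code of your own. Each camera call takes 0.05 s, during which the arm holds its last target. There are 200 camera calls.

TASK

Lay out the tea things: stand the steel canister, the square celadon caddy, the small loose white cup and the wooden tool box each upright in the middle of the bamboo coaster whose inlaid outline matches its foot, with the caddy and the tool box turned square to their outlines. The canister has to be lifted up over the little shelf's rail; leave the amber jar beside it where it stands, and put things down gently rather than dropping them.

Things in the scene. Friction and masses are not known exactly. Their poses are not given: they have to be found in the camera images.
- canister_mid (a point): Round brushed-steel tea canister with a dark seam below its lid, 64 mm diameter, 90 mm high. It stands upright on the little bamboo shelf, behind the brass rail. The point is its centre, half-way up (45 mm above its foot); z up.
- caddy_mid (a point): Square pale green (celadon) ceramic tea caddy: body 54 x 54 mm and 66 mm high, with a slightly smaller square lid (44 x 44 mm, fixed to it), 77 mm high in all. The point is its centre, half-way up (38.5 mm above its foot); x and y square to its sides, z up. Stands on the worktop.
- cup_mid (a point): Small white porcelain tasting cup, open at the top, no handle, straight sides of 42 mm outside diameter, 3 mm wall, narrowing to 36 mm over the lowest 10 mm, 44 mm high. The point is its centre, half-way up (22 mm above its foot); z up. Stands on the worktop.
- toolbox_mid (a point): Oblong brown wooden tea-tool box with a dark seam below its lid (lid fixed), 76 mm long (its x), 36 mm wide (its y), 46 mm high. The point is its centre, half-way up (23 mm above its foot); z up. Stands on the worktop.
- pad_large_round_top (a point): Bamboo coaster 110 x 110 x 6 mm, fixed to the worktop, with the larger of the two circles, 80 mm inside diameter (8 mm wider all round than the canister), inlaid in dark wood in its top (flat, nothing stands up). The point is the centre of its top face and of the outline, z up, x and y along the coaster's edges.
- pad_square_top (a point): Bamboo coaster 110 x 110 x 6 mm, fixed to the worktop, with a square, 70 x 70 mm inside (8 mm wider all round than the caddy), inlaid in dark wood in its top (flat, nothing stands up). The point is the centre of its top face and of the outline, z up, x and y along the coaster's edges, to which the square is parallel.
- pad_small_round_top (a point): Bamboo coaster 110 x 110 x 6 mm, fixed to the worktop, with the smaller of the two circles, 58 mm inside diameter (8 mm wider all round than the cup), inlaid in dark wood in its top (flat, nothing stands up). The point is the centre of its top face and of the outline, z up, x and y along the coaster's edges.
- pad_oblong_top (a point): Bamboo coaster 110 x 110 x 6 mm, fixed to the worktop, with an oblong, 92 mm along its x by 52 mm along its y inside (8 mm wider all round than the tool box), inlaid in dark wood in its top (flat, nothing stands up). The point is the centre of its top face and of the outline, z up, x and y along the coaster's edges.
- shelf: Low one-board bamboo shelf, fixed, 95 mm deep (its x) and 160 mm wide (its y), open above. The board's top is 50 mm above the worktop; a thin brass retaining rail runs along its front (-x) edge and another along its rear edge, 44 mm from the middle, tops 80 mm above the worktop (30 mm above the board). The canister stands about 35 mm left (+y) of its middle, the amber jar about 45 mm right of it. Origin under its middle on the worktop.
- jar: Small amber glass jar with a cork, 40 mm diameter, 44 mm high, standing on the shelf beside the canister; it stays where it is. Origin at the centre of its underside.
Mind the look-alikes: they are no part of the job. Of the things that look like the part that bears toolbox_mid, take the one that is farthest from the robot's base at the start.

How it is judged:
By the outcome, as a careful person would: the job done as asked, in the order asked, and still so for the second after the job is handed in, with the robot touching nothing.
It also fails if it takes over 128 s, if anything falls off the work surface, if the arm or the gripper's body presses on something with over 40 N, if the wrist force passes 120 N, or if a joint passes its speed limit or range.

## Working session

There is one attempt and no reset: what is moved stays moved. The work goes in short steps, Python scripts to look and compute and a shell command to move; the robot and the scene stay as the last step left them, time stands still between calls to the robot, and variables do not carry over. Pictures are saved under pics/ and viewed, at most 14 in all, crops included, and the job is handed in when it is done.

```bash
mkdir -p pics
cat > h.py <<'E'
import numpy as np,cv2
from cell import robot
from scipy.spatial.transform import Rotation as R
def cam(n):
    m=robot.camera_model(n);K=np.array(m["camera_matrix"]);p=np.array(m["position"]);a=np.array(m["attitude"])
    Rm=a if a.shape==(3,3) else R.from_euler('xyz',a).as_matrix()
    return K,p,Rm
def ray(n,uv,z):
    K,p,Rm=cam(n);uv=np.atleast_2d(uv).astype(float)
    d=(Rm@np.linalg.inv(K)@np.c_[uv,np.ones(len(uv))].T).T
    return p+d*((z-p[2])/d[:,2])[:,None]
def proj(n,P):
    K,p,Rm=cam(n);c=(Rm.T@(np.atleast_2d(P)-p).T);q=K@c;return (q[:2]/q[2]).T
def snap(n,f):
    im=robot.read_camera(n);cv2.imwrite(f'pics/{f}.png',im[:,:,::-1]);return im
E
python3 - <<'E'
from h import *
for n in('top','side'):
    snap(n,n+'0');print(robot.camera_model(n))
print(robot.observe())
E
```

```text
{'camera_matrix': array([[410.18840591,   0.        , 317.30525591],
       [  0.        , 410.18840591, 197.93857633],
       [  0.        ,   0.        ,   1.        ]]), 'position': array([0.30899806, 0.0013528 , 1.0993831 ]), 'attitude': array([-3.0230219 , -0.00359149, -1.56968907])}
{'camera_matrix': array([[388.02366661,   0.        , 327.98416094],
       [  0.        , 388.02366661, 203.14817325],
       [  0.        ,   0.        ,   1.        ]]), 'position': array([ 0.09591048, -0.60070694,  0.71053027]), 'attitude': array([-2.31202746,  0.02120123, -0.51799536])}
{'time': 0.1, 'qpos': array([ 1.18502776e+00,  3.42638946e-01,  1.52491542e+00, -3.57163038e-05,
        1.27541207e+00, -1.46037928e-01]), 'qvel': array([-0.00038646, -0.00142036, -0.0020755 ,  0.00120216, -0.00023332,
       -0.00122549]), 'joint_efforts': array([ 5.37256146e-04, -4.31998980e+01, -2.44699323e+01,  7.17605744e-02,
        5.25038852e-02, -8.11813857e-05]), 'tool_pos': array([0.12451259, 0.50960649, 0.19912393]), 'tool_rot': array([-3.14022852e+00, -1.66120749e-04,  2.90187232e+00]), 'contact_force': array([-0.30691057,  0.72496448,  0.19823495]), 'torque': array([-0.05787906, -0.00052866, -0.00031373]), 'grip_force': 0.0, 'opening': 0.09199879649519417}
```

View pics/top0.png

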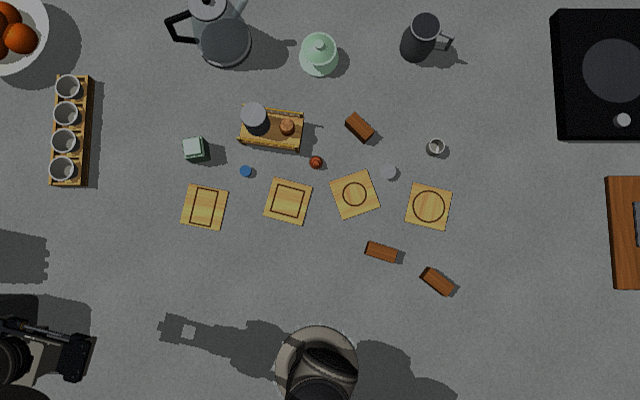

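View pics/side0.png

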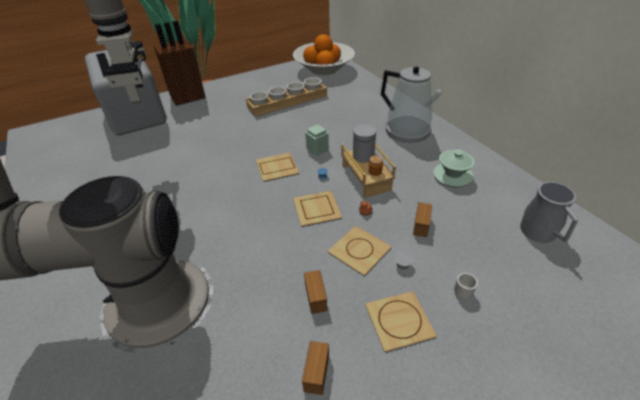

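Run:
```python
from h import *
im=cv2.imread('pics/top0.png')
c=lambda x,y,w=50,h=44:cv2.resize(im[y:y+h,x:x+w],None,fx=5.2,fy=5.2,interpolation=cv2.INTER_CUBIC)
cv2.imwrite('pics/c0.png',np.vstack([np.hstack([c(172,128),c(236,97),c(335,104)]),np.hstack([c(412,125),c(180,185),c(265,180)])]))
hsv=cv2.cvtColor(im,cv2.COLOR_BGR2HSV)
y=cv2.inRange(hsv,(12,60,110),(35,255,255))
y=cv2.morphologyEx(y,cv2.MORPH_CLOSE,np.ones((5,5)))
for ct in cv2.findContours(y,cv2.RETR_EXTERNAL,cv2.CHAIN_APPROX_NONE)[0]:
    if cv2.contourArea(ct)<900 or ct[:,0,1].mean()<180: continue
    P=ray('top',ct[:,0],0.006)[:,:2]*1000
    print('pad',ct[:,0].mean(0),cv2.minAreaRect(P.astype(np.float32)))
    m=np.zeros_like(y);cv2.drawContours(m,[ct],-1,255,-1);m=cv2.erode(m,np.ones((7,7)))
    d=cv2.inRange(hsv,(0,0,0),(179,255,130))&m
    D=np.argwhere(d)[:,::-1]
    Q=ray('top',D,.006)[:,:2]*1000
    print('  inlay n',len(D),cv2.minAreaRect(Q.astype(np.float32)),cv2.minEnclosingCircle(Q.astype(np.float32)))
b=cv2.inRange(hsv,(0,120,40),(14,255,200))
for ct in cv2.findContours(b,cv2.RETR_EXTERNAL,cv2.CHAIN_APPROX_NONE)[0]:
    if cv2.contourArea(ct)>120:
        print('brown',ct[:,0].mean(0),cv2.contourArea(ct),ray('top',ct[:,0].mean(0),.046))
```

```text
pad [203.35483871 206.69677419] ((415.4854736328125, 302.0733642578125), (109.02227783203125, 110.05487060546875), 78.72791290283203)
  inlay n 147 ((415.40673828125, 302.0106506347656), (61.21343994140625, 91.13309478759766), 78.7376937866211) ((415.6971435546875, 302.8470764160156), 53.2243537902832)
pad [427.89542484 206.20915033] ((417.63311767578125, -299.2296447753906), (109.47392272949219, 110.64725494384766), 75.94366455078125)
  inlay n 206 ((418.15106201171875, -299.33270263671875), (86.1947250366211, 86.41394805908203), 0.07572279125452042) ((418.0501708984375, -299.4474792480469), 45.121559143066406)
pad [625.26174497 225.88590604] ((351.564697265625, -820.8176879882812), (81.17650604248047, 300.0561218261719), 85.24285125732422)
  inlay n 1258 ((349.78466796875, -834.39013671875), (70.27816772460938, 273.8600158691406), 89.9114990234375) ((350.02288818359375, -822.7471923828125), 138.5673828125)
pad [287.16993464 200.75816993] ((431.9524841308594, 78.4978256225586), (108.7490005493164, 110.36212921142578), 75.00643157958984)
  inlay n 232 ((432.0525207519531, 78.52011871
[... 216 characters left out ...]
8203, 109.4410171508789), 19.689733505249023)
  inlay n 150 ((450.1867980957031, -101.10939025878906), (65.05477905273438, 64.70006561279297), 0.08384101837873459) ((450.4920959472656, -101.43160247802734), 33.980472564697266)
brown [436.27160494 280.66666667] 404.5 [[ 0.22432747 -0.30328897  0.046     ]]
brown [380.80952381 251.27380952] 370.0 [[ 0.29787189 -0.16426407  0.046     ]]
brown [623.95652174 230.44147157] 2814.5 [[ 0.35161371 -0.79015094  0.046     ]]
brown [286.55319149 126.4893617 ] 158.5 [[0.62434815 0.07911381 0.046     ]]
brown [359.60294118 125.88235294] 336.0 [[ 0.626419   -0.11385172  0.046     ]]
brown [12.49101796 31.22754491] 1020.5 [[0.88823132 0.824311   0.046     ]]
```

View pics/c0.png

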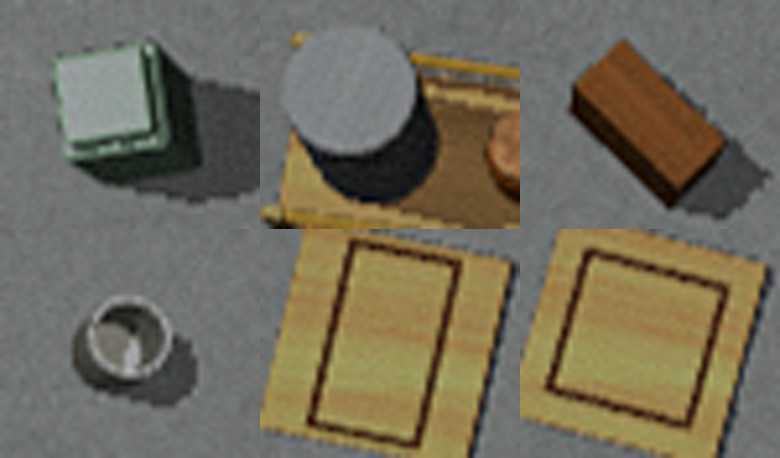

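Run:
```python
from h import *
im=cv2.imread('pics/top0.png');S=8
up=cv2.resize(im,None,fx=S,fy=S,interpolation=cv2.INTER_CUBIC);up=cv2.GaussianBlur(up,(0,0),4)
hsv=cv2.cvtColor(up,cv2.COLOR_BGR2HSV);V=hsv[:,:,2]
def do(nm,x,y,w,h,lo,hi,z):
    o=np.zeros(V.shape,np.uint8);s=np.s_[y*S:(y+h)*S,x*S:(x+w)*S]
    o[s]=cv2.inRange(hsv,lo,hi)[s]
    ct=max(cv2.findContours(o,cv2.RETR_EXTERNAL,cv2.CHAIN_APPROX_NONE)[0],key=cv2.contourArea)
    P=(ray('top',(ct[:,0]+.5)/S-.5,z)[:,:2]*1000).astype(np.float32)
    M=cv2.moments(P);print(nm,'mom',M['m10']/M['m00'],M['m01']/M['m00'],'area',M['m00'],'rect',cv2.minAreaRect(P),'circ',cv2.minEnclosingCircle(P))
for v in(120,140): do('lid',178,130,26,28,(0,0,v),(179,60,255),.077)
for v in(90,105): do('can',238,100,32,30,(90,0,v),(179,60,255),.14); 
for v in(70,85): do('box',342,108,36,34,(0,100,v),(20,255,255),.046)
for v in(120,135,150):do('cup',425,133,24,22,(0,0,v),(179,80,255),.044)
for nm,x,y in(('can',254,119),('lid',191,147),('gray',180,125),('boxtop',360,122),('boxside',352,130)): print(nm,hsv[y*S,x*S])
```

```text
lid mom 564.9451327449601 321.3748762665552 area 2022.846697642468 rect ((562.1554565429688, 320.7742004394531), (51.35083770751953, 61.48809814453125), 12.198975563049316) circ ((565.41796875, 322.374267578125), 35.680809020996094)
lid mom 564.3992665489916 319.5489236978508 area 1618.0731021994725 rect ((564.4156494140625, 320.04241943359375), (41.21293258666992, 41.91801834106445), 10.199836730957031) circ ((564.4998779296875, 319.332275390625), 28.337121963500977)
can mom 629.941544067921 155.23938821873026 area 3215.7365487283096 rect ((629.7515258789062, 154.912841796875), (76.01179504394531, 64.89419555664062), 81.63268280029297) circ ((638.0469360351562, 153.22193908691406), 40.907066345214844)
can mom 630.2929902245518 155.43268290492102 area 3155.301971857669 rect ((630.0751953125, 154.865234375), (76.01179504394531, 64.23995208740234), 81.63268280029297) circ ((638.3531494140625, 153.19203186035156), 40.789527893066406)
box mom 627.8552470094961 -113.64324348387694 area 2595.7927104013506 rect ((628.1284790039062, -113.67875671386719), (75.03025817871094, 35.84806823730469
[... 443 characters left out ...]
85687255859375, 43.90587615966797), 79.50189971923828) circ ((579.396728515625, -318.45355224609375), 25.257904052734375)
cup mom 563.415573340486 -316.24971894829935 area 109.5889091771096 rect ((564.0631713867188, -316.26324462890625), (7.961301326751709, 18.015790939331055), 79.32647705078125) circ ((564.0635375976562, -316.26129150390625), 9.028555870056152)
cup mom 563.2524950314652 -316.4014772512788 area 64.79885953105986 rect ((563.6756591796875, -316.4678039550781), (5.581701278686523, 15.92021656036377), 77.06916046142578) circ ((563.7257690429688, -316.24951171875), 7.961202144622803)
can [ 96  10 131]
lid [ 79  13 156]
gray [ 83   9 117]
boxtop [ 13 182 105]
boxside [ 14 203  34]
```

```bash
cat > t.py <<'E'
# usage: t.py x y z(TCP, mm) [closing-axis direction deg, mod 180]
import sys
from h import *
s=robot.observe();T=R.from_euler('xyz',s['tool_rot']).as_matrix();p=np.array(s['tool_pos'])*1000
a=[float(v) for v in sys.argv[1:]]
d=T.T@(np.array(a[:3])-p);th=0
cur=np.degrees(np.arctan2(T[1,1],T[0,1]))
if len(a)>3: th=-((a[3]-cur+90)%180-90)
print('pos',p.round(1),'axis',round(cur,1),'q6',s['qpos'][5].round(2),'t',round(s['time'],2),'| delta mm',d.round(1),'turn',round(np.radians(th),3),'rows',np.ceil(max(np.linalg.norm(d)/41.7,abs(th)/7.16)),'F',np.round(s['contact_force'],1))
E
python3 t.py 630 155 200
```

```text
pos [124.5 509.6 199.1] axis 76.3 q6 -0.15 t 0.1 | delta mm [-575.2 -224.4   -0.7] turn 0.0 rows 15.0 F [-0.3  0.7  0.2]
```

```bash
python3 -m jog '[[[0.75,-0.186,-0.073,0,0],[0.75,-0.186,-0.073,0,0],[0.75,-0.186,-0.073,0,0],[0.75,-0.186,-0.073,0,0],[0.75,-0.186,-0.073,0,0]]]' 15; python3 t.py 630 155 200
```

```text
time: 0.52
tool_pos: [0.2897, 0.393, 0.1995]
tool_rot: [-3.141, 0.0, 2.901]
contact_force: [-0.3, 1.4, 1.2]
opening: 0.0805
grip_force: 0.0
pos [289.7 393.  199.5] axis 76.2 q6 -0.55 t 0.52 | delta mm [-387.2 -150.2   -0.4] turn 0.0 rows 10.0 F [-0.3  1.4  1.2]
```

```bash
python3 -m jog '[[[0.75,-0.38,-0.147,0,0],[0.75,-0.38,-0.147,0,0],[0.75,-0.38,-0.147,0,0],[0.75,-0.38,-0.147,0,0],[0.75,-0.38,-0.147,0,0]]]' >/dev/null; python3 -m jog '[[[0.75,-0.186,-0.072,0,0],[0.75,-0.186,-0.072,0,0],[0.75,-0.186,-0.072,0,0],[0.75,-0.186,-0.072,0,0],[0.75,-0.186,-0.072,0,0]]]';  python3 t.py 630 155 111
```

```text
time: 1.35
tool_pos: [0.6244, 0.1591, 0.199]
tool_rot: [-3.141, -0.0, 2.9]
contact_force: [0.0, 0.3, -0.7]
opening: 0.0803
grip_force: 0.0
pos [624.4 159.1 199. ] axis 76.2 q6 -1.2 t 1.35 | delta mm [-6.4 -2.7 88. ] turn 0.0 rows 3.0 F [ 0.   0.3 -0.7]
```

```bash
python3 -m jog '[[[0.75,0,0,0.02,0],[0.75,0,0,0.03,0],[0.75,0,0,0.03,0],[0.75,0,0,0.03,0]]]';  python3 t.py 630 155 111
python3 - <<'E'
from h import *
im=snap('side','s1');u,v=proj('side',[.63,.155,.12])[0].astype(int)
print(u,v);cv2.imwrite('pics/s1c.png',cv2.resize(im[v-75:v+75,u-100:u+100,::-1],None,fx=4,fy=4,interpolation=cv2.INTER_CUBIC))
E
```

```text
time: 1.68
tool_pos: [0.6212, 0.1623, 0.1689]
tool_rot: [-3.141, -0.003, 2.903]
contact_force: [0.5, -0.1, 1.1]
opening: 0.0809
grip_force: 0.0
pos [621.2 162.3 168.9] axis 76.3 q6 -1.2 t 1.68 | delta mm [-10.5  -5.   57.9] turn 0.0 rows 2.0 F [ 0.5 -0.1  1.1]
364 135
```

View pics/s1c.png

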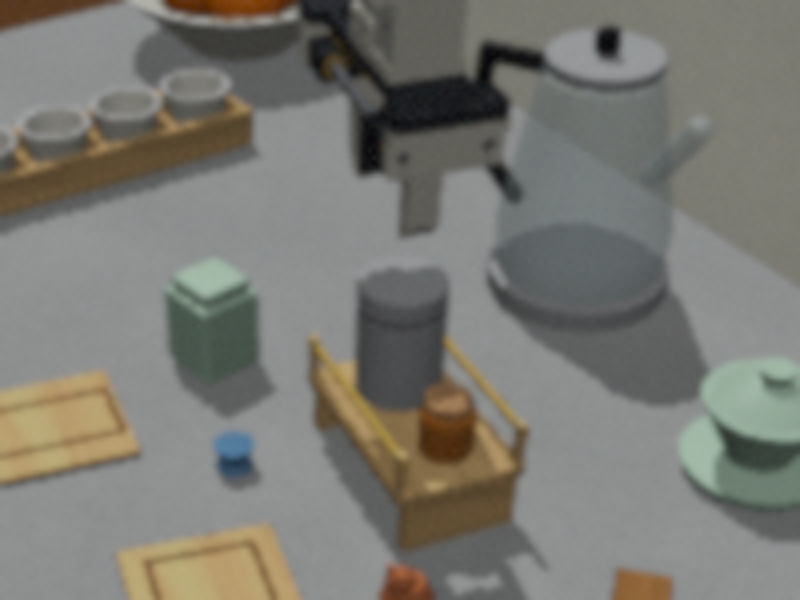

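```bash
python3 -c "
from h import *
print(ray('side',[(403-1.5)/4+264,(287-1.5)/4+60],.14))"; python3 -m jog '[[[0.75,-0.010,-0.005,0,0],[0.75,-0.010,-0.005,0.01,0],[0.75,-0.010,-0.005,0.03,0],[0.75,-0.010,-0.005,0.05,0],[0.75,-0.010,-0.005,0.058,0]]]';  python3 t.py 630 155 111
```

```text
[[0.62210764 0.14710097 0.14      ]]
time: 2.15
tool_pos: [0.6296, 0.1543, 0.109]
tool_rot: [-3.14, -0.003, 2.902]
contact_force: [-0.1, -0.7, -0.7]
opening: 0.0804
grip_force: 0.0
pos [629.6 154.3 109. ] axis 76.3 q6 -1.21 t 2.15 | delta mm [-0.2  0.8 -2.1] turn 0.0 rows 1.0 F [-0.1 -0.7 -0.7]
```

```bash
python3 -m jog '[[[-0.2,0,0,0,0],[-0.2,0,0,0,0],[-0.2,0,0,0,0],[-0.2,0,0,0,0],[-0.2,0,0,0,0]]]' 20; python3 -m jog '[[[-0.2,0,0,0,0],[-0.2,0,0,0,0],[-0.2,0,0,-0.01,0],[-0.2,0,0,-0.01,0]]]' 20;  python3 t.py 630 155 111
```

```text
time: 2.57
tool_pos: [0.6319, 0.1538, 0.1136]
tool_rot: [-3.142, 0.003, 2.902]
contact_force: [-0.9, -3.8, 8.1]
opening: 0.0511
grip_force: 4.6
time: 2.9
tool_pos: [0.6323, 0.1547, 0.1244]
tool_rot: [3.14, 0.004, 2.902]
contact_force: [0.4, 0.3, 0.6]
opening: 0.0369
grip_force: 0.0
pos [632.3 154.7 124.4] axis 76.2 q6 -1.21 t 2.9 | delta mm [ 2.3 -0.3 13.4] turn 0.0 rows 1.0 F [0.4 0.3 0.6]
```

```bash
python3 -m jog '[[[0.9,0,0,-0.02,0],[0.9,0,0,-0.06,0],[0.9,0,0,-0.06,0],[0.9,0,0,-0.06,0],[0.9,0,0,-0.06,0]]]'
python3 - <<'E'
from h import *
im=snap('side','s2');t=snap('top','t2')
u,v=364,135
a=cv2.resize(im[v-65:v+75,u-70:u+70,::-1],(400,400),interpolation=cv2.INTER_CUBIC)
b=cv2.resize(t[70:170,220:320,::-1],(400,400),interpolation=cv2.INTER_CUBIC)
cv2.imwrite('pics/s2c.png',np.hstack([a,b]))
E
```

```text
time: 3.32
tool_pos: [0.6308, 0.1547, 0.1816]
tool_rot: [3.141, 0.0, 2.902]
contact_force: [-0.4, -0.1, -0.3]
opening: 0.0655
grip_force: 0.0
```

View pics/s2c.png

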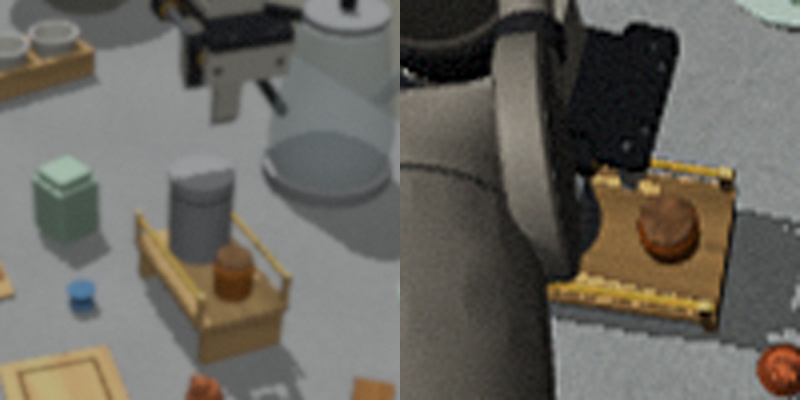

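Run:
```python
from h import *
print('top circ',ray('top',[252.7,114.1],.14))
for f in('side0','s1','s2'):
    im=cv2.imread(f'pics/{f}.png');g=cv2.cvtColor(im,cv2.COLOR_BGR2GRAY)
    for r in (135,145,150):print(f,r,g[r,346:384])
    print(f,'col',g[118:166,364])
for P in([.63,.155],[.622,.147]): print(P,proj('side',[P+[.14],P+[.05]]))
```

```text
top circ [[0.6267711  0.15414047 0.14      ]]
side0 135 [138 138 137 136 137 135 124 100  70  66  78  96 112 122 129 131 132 134
 135 134 136 134 133 126 118 106  93  81  71  81 113 132 138 138 137 138
 138 138]
side0 145 [137 137 136 137 135 132 116  87  64  62  64  66  69  67  71  72  73  72
  72  73  71  70  70  70  66  64  62  61  76 109 131 136 137 139 137 137
 137 137]
side0 150 [135 139 141 145 146 142 122  87  63  62  64  67  68  71  71  73  72  71
  73  71  69  70  69  65  64  65  61  64  83 115 129 128 119 124 134 139
 136 137]
side0 col [137 136 135 135 136 138 140 144 145 146 147 149 146 147 147 148 145 135
 109  83  74  71  68  60  61  68  71  72  73  72  73  70  73  71  74  72
  72  71  72  72  71  73  70  74  81  95 106 107]
s1 135 [144 145 144 144 144 140 130 103  74  68  74  83  87  93  94  96  97 101
 101 101 100 101 101  96  95  88  85  73  70  88 120 139 143 143 144 144
 145 145]
s1 145 [145 143 143 144 142 138 122  90  68  64  68  71  72  74  75  78  77  76
  74  76  77  73  71  74  71  70  67  65  79 115 137 143 143 145 144 145
 145 144]
s1 150 [141 144 147 151 
[... 480 characters left out ...]
45 144 144 145
 145 143]
s2 145 [146 144 143 144 143 138 121  91  69  65  70  71  72  74  78  77  77  77
  77  75  76  76  73  75  72  68  67  65  81 116 137 143 145 146 143 144
 144 144]
s2 150 [141 144 147 151 151 149 128  89  69  67  69  71  74  75  74  77  75  76
  77  76  75  75  73  71  69  66  62  68  88 120 136 134 127 130 141 145
 144 143]
s2 col [143 145 142 143 145 146 148 152 152 153 154 151 138 114 104 103 101 101
  93  81  79  74  71  62  65  75  75  77  76  75  76  76  77  76  77  77
  77  77  77  76  76  75  74  76  87 101 112 112]
[0.63, 0.155] [[365.17937013 129.23764174]
 [363.82754514 156.14603403]]
[0.622, 0.147] [[364.36256496 131.40323031]
 [363.04550915 158.38676902]]
```

Run:
```python
from h import *
print(robot.observe()['tool_pos'],robot.observe()['opening'])
for c,o in(([.6212,.1623],.08),([.6308,.1547],.065)):
  for sg in(-1,1):
    d=np.array([.237,.9715])*sg*(o/2+.01)
    print(proj('side',[[c[0]+d[0],c[1]+d[1],.1608 if o==.08 else .1736]]))
P=np.array([.63,.155]);e=np.array([-.576,-.817])
for P in(np.array([.63,.155]),np.array([.625,.153]),np.array([.622,.147])):print(P,proj('side',[[*(P+.032*e),.14],[*(P-.032*e),.14],[*(P+.032*e),.05]]))
```

```text
[0.63026988 0.15450248 0.18033   ] 0.07339973366098995
[[367.72592097 131.75327997]]
[[355.29396637 113.40954489]]
[[371.66688026 126.33614508]]
[[360.72346253 110.82451803]]
[0.63  0.155] [[364.87293231 135.61200862]
 [365.47258624 123.13830651]
 [363.50922815 162.74169651]]
[0.625 0.153] [[363.72683807 136.49706222]
 [364.37777492 123.94984194]
 [362.42277719 163.65339635]]
[0.622 0.147] [[364.03519072 137.87626323]
 [364.67570931 125.21155908]
 [362.708079   165.07884496]]
```

View pics/s2.png

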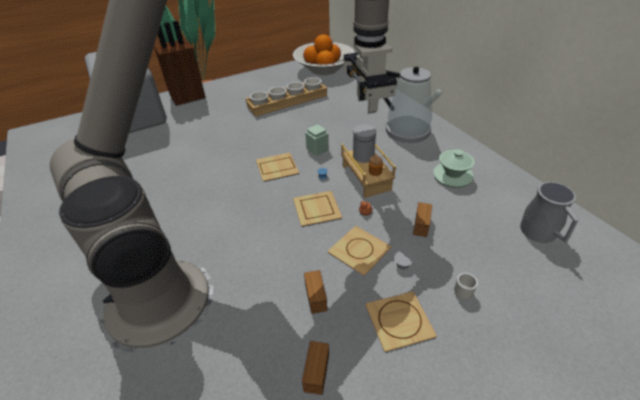

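Run:
```python
from h import *
print(robot.nose_length,[a for a in dir(robot) if a[0]!='_'])
s=robot.observe();print(s['qpos'],s['tool_pos'],s['tool_rot'])
print('now',proj('top',[[.6303,.1545,.18],[.6303,.1545,.25],[.6303,.1545,.35]]))
print('start',proj('top',[[.1245,.51,.199],[.1245,.51,.27]]),proj('side',[[.1245,.51,.199],[.1245,.51,.27]]))
i=cv2.imread('pics/t2.png')[50:150,200:333];j=cv2.imread('pics/top0.png')[300:400,0:133]
cv2.imwrite('pics/c3.png',np.hstack([cv2.resize(k,(400,300),interpolation=cv2.INTER_CUBIC) for k in(i,j)]))
```

```text
0.008 ['IKError', 'camera_model', 'hand_in', 'nose_length', 'observe', 'read_camera']
[ 1.22249080e-01  5.89731977e-01  1.17335542e+00  2.69340628e-04
  1.38090290e+00 -1.20891412e+00] [0.63026988 0.15450248 0.18033   ] [-3.14099105e+00 -2.33595572e-03  2.90190766e+00]
now [[249.93685827 107.07821598]
 [244.73815233  96.0529998 ]
 [235.7074496   76.90103183]]
start [[ 76.00239342 334.09065139]
 [ 54.86752437 341.78306545]] [[142.41351797 103.65217222]
 [133.18597992  79.2295719 ]]
```

View pics/c3.png

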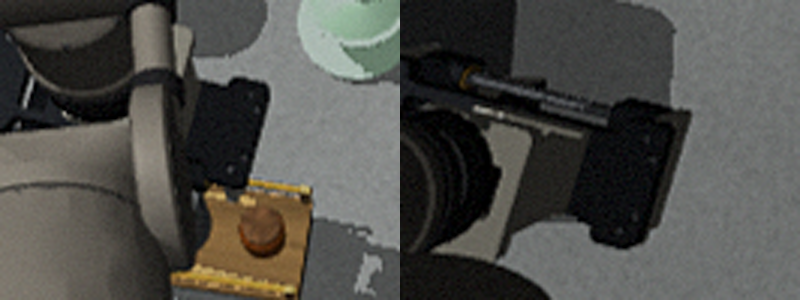

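Run:
```python
from h import *
i=cv2.imread('pics/side0.png')[10:130,80:160];j=cv2.imread('pics/s2.png')[20:140,330:410]
cv2.imwrite('pics/c4.png',np.hstack([cv2.resize(k,(400,600),interpolation=cv2.INTER_CUBIC) for k in(i,j)]))
```

```text
(no output)
```

View pics/c4.png

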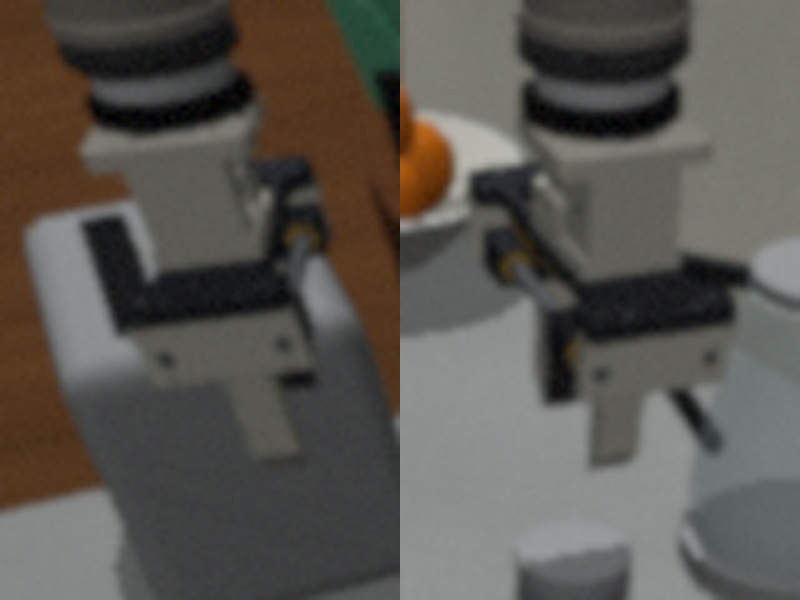

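Run:
```python
from h import *
from scipy.optimize import least_squares
obs=[([.1245,.5096,.1991],.092,[134.5,102]),([.6212,.1623,.1689],.081,[368.7,117.6]),([.6308,.1547,.1816],.0655,[372.6,112.6])]
ps=2.902;T=R.from_euler('xyz',[np.pi,0,ps]).as_matrix()
def f(o):
    r=[]
    for p,w,uv in obs: r+=list(proj('side',np.array(p)+T@(np.array([0,-(w/2+.019),.008])+o))[0]-uv)
    return r
print(np.round(f(np.zeros(3)),1))
s=least_squares(f,np.zeros(3));print('tool',s.x,'res',np.round(s.fun,1))
def g(o):
    r=[]
    for p,w,uv in obs: r+=list(proj('side',np.array(p)+o+T@np.array([0,-(w/2+.019),.008]))[0]-uv)
    return r
```

```text
[ 7.3 15.7  0.3 16.   0.3 15.5]
tool [ 0.00305879  0.00107246 -0.04581412] res [ 0.  -0.  -0.1  0.4  0.1 -0.3]
```

```bash
python3 -m jog '[[[0.75,0,0,0.02,0],[0.75,0,0,0.04,0],[0.75,0,0,0.06,0],[0.75,0,0,0.08,0],[0.75,0,0,0.08,0]]]';  python3 -m jog '[[[0.75,0,0,0.01,0],[0.75,0,0,0.02,0],[0.75,0,0,0.02,0]]]'; python3 t.py 630 155 68
```

```text
time: 3.83
tool_pos: [0.6276, 0.154, 0.096]
tool_rot: [-3.138, -0.01, 2.902]
contact_force: [-1.6, 0.4, -0.5]
opening: 0.0804
grip_force: 0.0
time: 4.08
tool_pos: [0.6302, 0.1543, 0.08]
tool_rot: [-3.141, -0.002, 2.902]
contact_force: [-0.0, -0.4, 0.1]
opening: 0.0805
grip_force: 0.0
pos [630.2 154.3  80. ] axis 76.3 q6 -1.21 t 4.08 | delta mm [ 0.3  0.6 12. ] turn 0.0 rows 1.0 F [-0.  -0.4  0.1]
```

```bash
python3 -m jog '[[[0.75,0,0,0.006,0],[0.75,0,0,0.012,0],[0.35,0,0,0.012,0],[0.35,0,0,0.012,0],[0.35,0,0,0.012,0]]]' 20;  python3 -m jog '[[[0.2,0,0,0,0],[0.2,0,0,0,0],[0.2,0,0,0,0]]]'
python3 - <<'E'
from h import *
im=snap('side','s3')
cv2.imwrite('pics/s3c.png',cv2.resize(im[50:190,290:430,::-1],(500,500),interpolation=cv2.INTER_CUBIC))
E
```

```text
time: 4.5
tool_pos: [0.6312, 0.1544, 0.0701]
tool_rot: [3.141, 0.001, 2.902]
contact_force: [-0.5, -3.4, 0.7]
opening: 0.0655
grip_force: 1.4
time: 4.75
tool_pos: [0.6312, 0.1543, 0.0702]
tool_rot: [3.141, 0.001, 2.902]
contact_force: [-0.7, -1.6, 1.0]
opening: 0.0638
grip_force: 20.0
```

View pics/s3c.png

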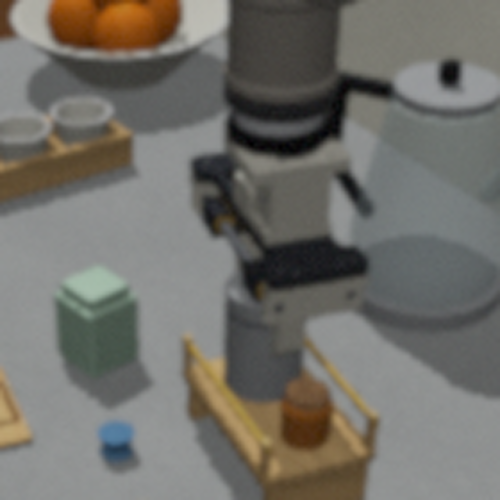

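```bash
python3 -m jog '[[[0.2,0,0,-0.015,0],[0.2,0,0,-0.045,0],[0.2,0,0,-0.08,0],[0.2,0,0,-0.105,0],[0.2,0,0,-0.105,0]]]' 25;  python3 t.py 419.2 -300 175
```

```text
time: 5.22
tool_pos: [0.6338, 0.155, 0.1809]
tool_rot: [3.138, 0.01, 2.902]
contact_force: [1.1, -0.3, -2.1]
opening: 0.0634
grip_force: 25.0
pos [633.8 155.  180.9] axis 76.3 q6 -1.21 t 5.22 | delta mm [ 100.5 -492.9    2.9] turn 0.0 rows 13.0 F [ 1.1 -0.3 -2.1]
```

```bash
python3 -m jog '[[[0.2,0.003,-0.015,0,0],[0.2,0.009,-0.045,0,0],[0.2,0.017,-0.082,0,0],[0.2,0.025,-0.12,0,0],[0.2,0.033,-0.16,0,0]]]' >/dev/null; python3 -m jog '[[[0.2,0.008,-0.038,0,0],[0.2,0.016,-0.076,0,0],[0.2,0.024,-0.114,0,0],[0.2,0.031,-0.152,0,0],[0.2,0.039,-0.19,0,0]]]'; python3 t.py 419.2 -300 175
```

```text
time: 6.05
tool_pos: [0.4763, -0.1694, 0.1733]
tool_rot: [3.141, -0.002, 2.902]
contact_force: [0.7, -0.6, -2.9]
opening: 0.064
grip_force: 25.0
pos [ 476.3 -169.4  173.3] axis 76.3 q6 -1.83 t 6.05 | delta mm [  24.4 -140.4   -1.8] turn 0.0 rows 4.0 F [ 0.7 -0.6 -2.9]
```

```bash
python3 -m jog '[[[0.2,0.007,-0.038,0,0],[0.2,0.013,-0.075,0,0],[0.2,0.019,-0.105,0,0],[0.2,0.022,-0.125,0,0],[0.2,0.022,-0.125,0,0]]]' >/dev/null; python3 -m jog '[[[0.2,0,0,0.01,0],[0.2,0,0,0.03,0],[0.2,0,0,0.05,0],[0.2,0,0,0.06,0],[0.2,0,0,0.06,0]]]'; python3 t.py 419.2 -300 60
```

```text
time: 6.88
tool_pos: [0.4256, -0.2821, 0.1114]
tool_rot: [3.138, -0.006, 2.903]
contact_force: [-0.7, 0.6, -2.4]
opening: 0.0637
grip_force: 25.0
pos [ 425.6 -282.1  111.4] axis 76.3 q6 -2.07 t 6.88 | delta mm [  1.7 -19.1  51.4] turn 0.0 rows 2.0 F [-0.7  0.6 -2.4]
```

```bash
python3 -m jog '[[[0.2,0.001,-0.010,0.01,0],[0.2,0.002,-0.019,0.03,0],[0.2,0.002,-0.019,0.05,0],[0.2,0.002,-0.019,0.055,0],[0.2,0.002,-0.019,0.055,0]]]' >/dev/null; python3 -m jog '[[[0.2,0,0,0,0],[0.2,0,0,0,0]]]'; python3 t.py 419.2 -300 28
python3 - <<'E'
from h import *
im=snap('side','s4');t=snap('top','t4')
u,v=proj('side',[.418,-.3,.05])[0].astype(int);U,V=429,206
a=cv2.resize(im[v-80:v+50,u-65:u+65,::-1],(400,400),interpolation=cv2.INTER_CUBIC)
b=cv2.resize(t[V-50:V+50,U-50:U+50,::-1],(400,400),interpolation=cv2.INTER_CUBIC)
cv2.imwrite('pics/s4c.png',np.hstack([a,b]));print(u,v)
E
```

```text
time: 7.47
tool_pos: [0.4212, -0.3033, 0.0609]
tool_rot: [-3.14, 0.002, 2.902]
contact_force: [-1.0, -0.3, -2.7]
opening: 0.0635
grip_force: 25.0
pos [ 421.2 -303.3   60.9] axis 76.3 q6 -2.1 t 7.47 | delta mm [ 2.8  2.8 32.9] turn 0.0 rows 1.0 F [-1.  -0.3 -2.7]
402 306
```

View pics/s4c.png

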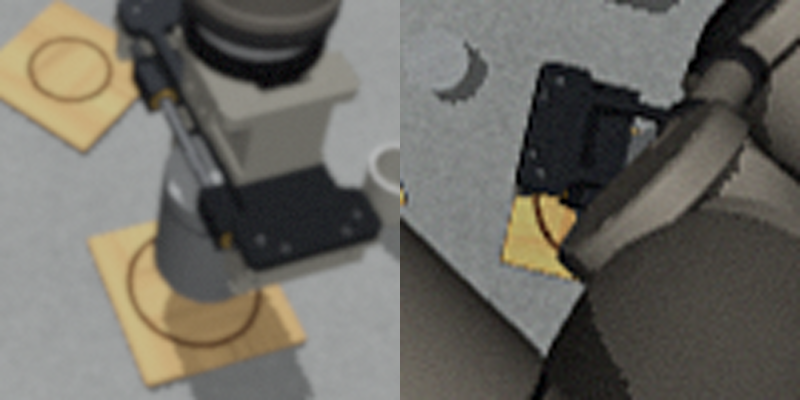

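```bash
python3 -m jog '[[[0.2,0.003,0.003,0.005,0],[0.2,0.003,0.003,0.013,0],[0.2,0.003,0.003,0.022,0],[0.2,0.003,0.003,0.028,0],[0.2,0.003,0.003,0.030,0]]]' >/dev/null; python3 -m jog '[[[0.2,0,0,0.001,0],[0.2,0,0,0.002,0],[0.2,0,0,0.003,0],[0.2,0,0,0.003,0]]]'; python3 t.py 419.2 -300 27
```

```text
time: 8.32
tool_pos: [0.4183, -0.2991, 0.0267]
tool_rot: [-3.142, 0.0, 2.902]
contact_force: [-0.7, -0.3, -3.4]
opening: 0.0637
grip_force: 25.0
pos [ 418.3 -299.1   26.7] axis 76.3 q6 -2.1 t 8.32 | delta mm [-1.1 -0.7 -0.3] turn 0.0 rows 1.0 F [-0.7 -0.3 -3.4]
```

```bash
python3 -m jog '[[[0.2,0,0,0.001,0],[0.2,0,0,0.002,0],[0.2,0,0,0.002,0]]]'
```

```text
time: 8.57
tool_pos: [0.4186, -0.2993, 0.0261]
tool_rot: [-3.141, 0.001, 2.902]
contact_force: [-2.1, 0.9, 9.4]
opening: 0.0634
grip_force: 25.0
```

```bash
python3 -m jog '[[[0.2,0,0,-0.001,0],[0.6,0,0,-0.001,0],[0.9,0,0,-0.001,0],[0.9,0,0,-0.001,0],[0.9,0,0,-0.001,0]]]'; python3 -m jog '[[[0.9,0,0,0,0],[0.9,0,0,-0.02,0],[0.9,0,0,-0.05,0],[0.9,0,0,-0.09,0],[0.9,0,0,-0.13,0]]]'; python3 t.py 564.4 320 150 10.2;python3 t.py 564.4 320 150 100.2
```

```text
time: 8.98
tool_pos: [0.4183, -0.2991, 0.0257]
tool_rot: [-3.142, 0.0, 2.902]
contact_force: [0.6, 0.1, -0.7]
opening: 0.0847
grip_force: 0.0
time: 9.4
tool_pos: [0.4176, -0.2985, 0.1565]
tool_rot: [3.14, -0.002, 2.902]
contact_force: [0.5, -0.8, -0.5]
opening: 0.0874
grip_force: 0.0
pos [ 417.6 -298.5  156.5] axis 76.3 q6 -2.1 t 9.4 | delta mm [  4.4 635.6   7.4] turn 1.153 rows 16.0 F [ 0.5 -0.8 -0.5]
pos [ 417.6 -298.5  156.5] axis 76.3 q6 -2.1 t 9.4 | delta mm [  4.4 635.6   7.4] turn -0.418 rows 16.0 F [ 0.5 -0.8 -0.5]
```

```bash
python3 -m jog '[[[1,0,0.04,0,-0.1],[1,0,0.08,0,-0.2],[1,0,0.12,0,-0.3],[1,0,0.16,0,-0.4],[1,0,0.20,0,-0.418]]]' ; python3 t.py 564.4 320 150 100.2
```

```text
time: 9.82
tool_pos: [0.4658, -0.1031, 0.1559]
tool_rot: [-3.141, 0.0, -2.959]
contact_force: [0.9, 0.0, 0.6]
opening: 0.0917
grip_force: 0.0
pos [ 465.8 -103.1  155.9] axis 100.5 q6 -2.13 t 9.82 | delta mm [-173.9  398.1    5.9] turn 0.005 rows 11.0 F [0.9 0.  0.6]
```

```bash
python3 -m jog '[[[1,-0.17,0.39,0,0.005],[1,-0.17,0.39,0,0.005],[1,-0.17,0.39,0,0.005],[1,-0.17,0.39,0,0.005],[1,-0.17,0.39,0,0.005]]]' >/dev/null;  python3 t.py 564.4 320 150 100.2
```

```text
pos [513.9 100.1 155.8] axis 99.9 q6 -1.7 t 10.23 | delta mm [-87.7 207.9   5.8] turn -0.005 rows 6.0 F [0.5 0.3 0.3]
```

```bash
python3 -m jog '[[[1,-0.085,0.20,0,0],[1,-0.085,0.20,0,0],[1,-0.085,0.20,0,0],[1,-0.085,0.20,0,0],[1,-0.085,0.20,0,0]]]' >/dev/null; python3 -m jog '[[[1,0,0,0,0],[1,0,0,0,0],[1,0,0,0.01,0]]]' >/dev/null;  python3 t.py 564.4 320 -13 100.2
```

```text
pos [561.7 301.2 146.9] axis 100.0 q6 -1.37 t 10.9 | delta mm [ -5.4  18.  159.9] turn -0.004 rows 4.0 F [ 0.2 -0.7 -0.2]
```

```bash
python3 -m jog '[[[1,-0.005,0.018,0.01,-0.004],[1,-0.005,0.018,0.04,-0.004],[1,-0.005,0.018,0.075,-0.004],[1,-0.005,0.018,0.11,-0.004],[1,-0.005,0.018,0.12,-0.004]]]' >/dev/null; python3 -m jog '[[[1,0,0,0.01,0],[1,0,0,0.025,0],[1,0,0,0.037,0],[1,0,0,0.037,0],[1,0,0,0.037,0]]]';  python3 t.py 564.4 320 -13 100.2
```

```text
time: 11.73
tool_pos: [0.5632, 0.3192, -0.0107]
tool_rot: [3.141, 0.0, -2.965]
contact_force: [0.6, 0.6, 0.6]
opening: 0.092
grip_force: 0.0
pos [563.2 319.2 -10.7] axis 100.1 q6 -1.35 t 11.73 | delta mm [-1.3  0.6  2.3] turn -0.001 rows 1.0 F [0.6 0.6 0.6]
```

```bash
python3 -m jog '[[[0.2,0,0,0,0],[0.2,0,0,0,0],[0.2,0,0,0,0],[0.0,0,0,0,0],[0.0,0,0,0,0]]]' 20 >/dev/null; python3 -m jog '[[[0,0,0,0,0],[0,0,0,0,0],[0,0,0,0,0],[0,0,0,0,0]]]' ; python3 t.py 564.4 320 -13 100.2
```

```text
time: 12.48
tool_pos: [0.5629, 0.3195, -0.0111]
tool_rot: [3.142, 0.0, -2.964]
contact_force: [0.4, -0.0, 1.9]
opening: 0.0538
grip_force: 20.0
pos [562.9 319.5 -11.1] axis 100.2 q6 -1.35 t 12.48 | delta mm [-1.5  0.3  1.9] turn -0.001 rows 1.0 F [ 0.4 -0.   1.9]
```

```bash
python3 -m jog '[[[0,0,0,-0.01,0],[0,0,0,-0.03,0],[0,0,0,-0.06,0],[0,0,0,-0.09,0],[0,0,0,-0.11,0]]]' 25 >/dev/null; python3 t.py 430.5 78 95 75
```

```text
pos [563.5 319.9 101.9] axis 100.2 q6 -1.35 t 12.9 | delta mm [ 173.6 -214.6    6.3] turn 0.439 rows 7.0 F [ 0.3  1.  -2.1]
```

```bash
python3 -m jog '[[[0,0.009,-0.011,0,0.06],[0,0.03,-0.037,0,0.16],[0,0.056,-0.069,0,0.26],[0,0.082,-0.101,0,0.36],[0,0.106,-0.132,0,0.438]]]' >/dev/null; python3 t.py 430.5 78 95 75
```

```text
pos [480.  169.6  98.8] axis 74.8 q6 -1.12 t 13.32 | delta mm [  23.7 -101.3    3.9] turn -0.003 rows 3.0 F [ 0.9 -0.  -1.8]
```

```bash
python3 -m jog '[[[0,0.008,-0.034,0,-0.003],[0,0.015,-0.065,0,-0.003],[0,0.021,-0.09,0,-0.003],[0,0.022,-0.096,0.01,-0.003],[0,0.022,-0.096,0.03,-0.003]]]' >/dev/null; python3 -m jog '[[[0,0,0,0.02,0],[0,0,0,0.04,0],[0,0,0,0.05,0],[0,0,0,0.05,0],[0,0,0,0.05,0]]]' >/dev/null; python3 t.py 430.5 78 -5 75
```

```text
pos [435.6  83.8  18.8] axis 75.2 q6 -1.3 t 14.15 | delta mm [ 3.4 -6.9 23.8] turn 0.004 rows 1.0 F [ 0.8 -0.7 -2.3]
```

```bash
python3 -m jog '[[[0,0.003,-0.007,0.004,0.004],[0,0.003,-0.007,0.01,0.004],[0,0.003,-0.007,0.016,0.004],[0,0.003,-0.007,0.020,0.004],[0,0.003,-0.007,0.022,0.004]]]' >/dev/null; python3 -m jog '[[[0,0,0,0,0],[0,0,0,0.001,0],[0,0,0,0.001,0]]]'; python3 t.py 430.5 78 -5 75
```

```text
time: 14.82
tool_pos: [0.4312, 0.0778, -0.0043]
tool_rot: [3.141, 0.0, 2.88]
contact_force: [0.1, 0.3, -1.7]
opening: 0.0539
grip_force: 25.0
pos [431.2  77.8  -4.3] axis 75.0 q6 -1.31 t 14.82 | delta mm [ 0.7 -0.   0.7] turn 0.0 rows 1.0 F [ 0.1  0.3 -1.7]
```

```bash
python3 -m jog '[[[0,0,0,0.001,0],[0,0,0,0.001,0],[0,0,0,0.0015,0]]]'
```

```text
time: 15.07
tool_pos: [0.4314, 0.0778, -0.0052]
tool_rot: [3.141, 0.001, 2.88]
contact_force: [-3.3, -0.2, 14.6]
opening: 0.0542
grip_force: 25.0
```

```bash
python3 -m jog '[[[0,0,0,-0.001,0],[0.4,0,0,-0.001,0],[0.7,0,0,-0.001,0],[0.7,0,0,-0.001,0],[0.7,0,0,-0.001,0]]]' >/dev/null; python3 -m jog '[[[0.7,0,0,0,0],[0.7,0,0,-0.02,0],[0.7,0,0,-0.05,0],[0.7,0,0,-0.09,0],[0.7,0,0,-0.13,0]]]'; python3 t.py 576.4 -316.8 120 75
```

```text
time: 15.9
tool_pos: [0.4301, 0.0777, 0.1262]
tool_rot: [-3.141, -0.002, 2.88]
contact_force: [1.3, 0.5, -0.3]
opening: 0.0778
grip_force: 0.0
pos [430.1  77.7 126.2] axis 75.0 q6 -1.31 t 15.9 | delta mm [-243.5 -343.2    5.8] turn -0.0 rows 11.0 F [ 1.3  0.5 -0.3]
```

```bash
python3 -m jog '[[[0.7,-0.243,-0.343,0,0],[0.7,-0.243,-0.343,0,0],[0.7,-0.243,-0.343,0,0],[0.7,-0.243,-0.343,0,0],[0.7,-0.243,-0.343,0,0]]]' >/dev/null; python3 t.py 576.4 -316.8 120 75
```

```text
pos [ 503.7 -119.5  125.4] axis 75.0 q6 -1.69 t 16.32 | delta mm [-121.2 -171.8    5.4] turn 0.0 rows 6.0 F [ 1.7  0.8 -0.9]
```

```bash
python3 -m jog '[[[0.7,-0.118,-0.168,0,0],[0.7,-0.118,-0.168,0,0],[0.7,-0.118,-0.168,0,0],[0.7,-0.118,-0.168,0,0],[0.7,-0.118,-0.168,0,0]]]' >/dev/null; python3 -m jog '[[[0.7,0,0,0,0],[0.7,0,0,0,0],[0.7,0,0,0.01,0]]]' >/dev/null; python3 t.py 576.4 -316.8 -26 75
```

```text
pos [ 574.5 -310.7  116.2] axis 75.0 q6 -1.92 t 16.98 | delta mm [ -3.1  -5.3 142.2] turn -0.0 rows 4.0 F [0.1 0.2 0.3]
```

```bash
python3 -m jog '[[[0.7,-0.003,-0.005,0.01,0],[0.7,-0.003,-0.005,0.04,0],[0.7,-0.003,-0.005,0.075,0],[0.7,-0.003,-0.005,0.095,0],[0.7,-0.003,-0.005,0.1,0]]]' >/dev/null; python3 -m jog '[[[0.7,0,0,0.01,0],[0.7,0,0,0.025,0],[0.7,0,0,0.037,0],[0.7,0,0,0.041,0],[0.7,0,0,0.041,0]]]';  python3 t.py 576.4 -316.8 -26 75
```

```text
time: 17.82
tool_pos: [0.5756, -0.3158, -0.0258]
tool_rot: [3.141, -0.0, 2.88]
contact_force: [0.8, -0.3, -0.0]
opening: 0.0781
grip_force: 0.0
pos [ 575.6 -315.8  -25.8] axis 75.0 q6 -1.93 t 17.82 | delta mm [-1.  -0.8  0.2] turn 0.0 rows 1.0 F [ 0.8 -0.3 -0. ]
```

```bash
python3 -m jog '[[[0,-0.001,0,0,0],[0,-0.001,0,0,0],[0,-0.001,0,0,0],[0,-0.001,0,0,0],[-0.2,-0.001,0,0,0]]]' 12 >/dev/null; python3 -m jog '[[[-0.2,0,0,0,0],[-0.2,0,0,0,0],[-0.2,0,0,0,0],[-0.2,0,0,0,0]]]' ; python3 t.py 450.2 -101.2 90 75
```

```text
time: 18.57
tool_pos: [0.5765, -0.3163, -0.0257]
tool_rot: [3.142, 0.0, 2.88]
contact_force: [-0.7, 0.7, 1.2]
opening: 0.0424
grip_force: 12.0
pos [ 576.5 -316.3  -25.7] axis 75.0 q6 -1.93 t 18.57 | delta mm [ 177.7  175.1 -115.7] turn -0.0 rows 7.0 F [-0.7  0.7  1.2]
```

```bash
python3 -m jog '[[[-0.2,0,0,-0.01,0],[-0.2,0,0,-0.03,0],[-0.2,0,0,-0.06,0],[-0.2,0,0,-0.09,0],[-0.2,0,0,-0.11,0]]]' >/dev/null; python3 -m jog '[[[-0.2,0.01,0.01,0,0],[-0.2,0.03,0.03,0,0],[-0.2,0.058,0.057,0,0],[-0.2,0.086,0.084,0,0],[-0.2,0.114,0.111,0,0]]]' ; python3 t.py 450.3 -100.7 90 75
```

```text
time: 19.4
tool_pos: [0.4939, -0.1783, 0.0847]
tool_rot: [3.141, 0.0, 2.879]
contact_force: [0.5, -0.3, -0.0]
opening: 0.0423
grip_force: 12.0
pos [ 493.9 -178.3   84.7] axis 75.0 q6 -1.8 t 19.4 | delta mm [62.3 63.6 -5.4] turn -0.001 rows 3.0 F [ 0.5 -0.3 -0. ]
```

```bash
python3 -m jog '[[[-0.2,0.026,0.026,0,0],[-0.2,0.046,0.047,0,0],[-0.2,0.058,0.059,0,0],[-0.2,0.060,0.061,0.01,0],[-0.2,0.060,0.061,0.03,0]]]' >/dev/null; python3 -m jog '[[[-0.2,0,0,0.02,0],[-0.2,0,0,0.04,0],[-0.2,0,0,0.05,0],[-0.2,0,0,0.05,0],[-0.2,0,0,0.05,0]]]' >/dev/null; python3 t.py 450.3 -100.7 -19.7 75
```

```text
pos [ 453.  -105.1    4.5] axis 75.0 q6 -1.7 t 20.23 | delta mm [ 3.7  3.6 24.2] turn -0.0 rows 1.0 F [-1.1  0.8 -0.8]
```

```bash
python3 -m jog '[[[-0.2,0.004,0.004,0.004,0],[-0.2,0.004,0.004,0.01,0],[-0.2,0.004,0.004,0.017,0],[-0.2,0.004,0.004,0.021,0],[-0.2,0.004,0.004,0.023,0]]]' >/dev/null; python3 -m jog '[[[-0.2,0,0,0,0],[-0.2,0,0,0.001,0],[-0.2,0,0,0.001,0]]]'; python3 t.py 450.3 -100.7 -19.7 75
```

```text
time: 20.9
tool_pos: [0.4502, -0.1003, -0.0197]
tool_rot: [3.142, 0.0, 2.88]
contact_force: [0.0, 0.7, -0.3]
opening: 0.0421
grip_force: 12.0
pos [ 450.2 -100.3  -19.7] axis 75.0 q6 -1.69 t 20.9 | delta mm [-0.2 -0.4  0. ] turn -0.0 rows 1.0 F [ 0.   0.7 -0.3]
```

```bash
python3 -m jog '[[[-0.2,0,0,0.001,0],[-0.2,0,0,0.001,0],[-0.2,0,0,0.001,0]]]'
```

```text
time: 21.15
tool_pos: [0.4504, -0.1003, -0.02]
tool_rot: [-3.142, 0.001, 2.88]
contact_force: [-2.5, 1.4, 8.9]
opening: 0.0423
grip_force: 12.0
```

```bash
python3 -m jog '[[[-0.2,0,0,-0.001,0],[0.2,0,0,-0.001,0],[0.6,0,0,-0.001,0],[0.6,0,0,-0.001,0],[0.6,0,0,-0.001,0]]]' >/dev/null; python3 -m jog '[[[0.6,0,0,0,0],[0.6,0,0,-0.02,0],[0.6,0,0,-0.05,0],[0.6,0,0,-0.09,0],[0.6,0,0,-0.12,0]]]' >/dev/null; python3 t.py 628.2 -113.7 100 134.4
```

```text
pos [ 450.2 -100.3  102.3] axis 75.0 q6 -1.69 t 21.98 | delta mm [-175.4   33.1    2.4] turn -1.037 rows 9.0 F [ 1.4 -0.6 -1.2]
```

```bash
python3 -m jog '[[[0.6,-0.035,0.006,0,-0.12],[0.6,-0.07,0.013,0,-0.24],[0.6,-0.105,0.02,0,-0.36],[0.6,-0.14,0.026,0,-0.48],[0.6,-0.173,0.032,0,-0.6]]]' >/dev/null; python3 -m jog '[[[0.6,0,0,0,-0.12],[0.6,0,0,0,-0.24],[0.6,0,0,0,-0.36],[0.6,0,0,0,-0.437],[0.6,0,0,0.02,-0.437]]]' >/dev/null; python3 t.py 628.2 -113.7 -26 134.4
```

```text
pos [ 627.9 -114.7   83.4] axis 134.7 q6 -2.65 t 22.82 | delta mm [ -0.6   1.2 109.4] turn 0.005 rows 3.0 F [ 0.4 -1.4  0.1]
```

```bash
python3 -m jog '[[[0.6,0,0.001,0.02,0.005],[0.6,0,0.001,0.05,0.005],[0.6,0,0.001,0.075,0.005],[0.6,0,0.001,0.085,0.005],[0.6,0,0.001,0.085,0.005]]]'; python3 -m jog '[[[0.6,0,0,0.01,0],[0.6,0,0,0.02,0],[0.6,0,0,0.023,0],[0.6,0,0,0.023,0]]]';  python3 t.py 628.2 -113.7 -26 134.4
```

```text
time: 23.23
tool_pos: [0.6227, -0.1128, -0.0078]
tool_rot: [3.136, -0.003, -2.371]
contact_force: [-0.0, -0.4, 0.0]
opening: 0.0732
grip_force: 0.0
time: 23.57
tool_pos: [0.6255, -0.1136, -0.0266]
tool_rot: [-3.14, 0.001, -2.371]
contact_force: [-1.3, 0.4, 3.1]
opening: 0.0735
grip_force: 1.5
pos [ 625.5 -113.6  -26.6] axis 134.1 q6 -2.64 t 23.57 | delta mm [-1.8 -1.9 -0.6] turn -0.005 rows 1.0 F [-1.3  0.4  3.1]
```

```bash
python3 -m jog '[[[0.6,-0.001,-0.001,0,-0.002],[0.6,-0.001,-0.001,0,-0.002],[0.6,-0.001,-0.001,0,-0.002]]]';  python3 t.py 628.2 -113.7 -26 134.4; python3 -m jog '[[[0,0,0,0,0],[0,0,0,0,0],[-0.1,0,0,0,0],[-0.3,0,0,0,0],[-0.3,0,0,0,0]]]' 20 >/dev/null; python3 -m jog '[[[-0.3,0,0,0,0],[-0.3,0,0,0,0],[-0.3,0,0,0,0],[-0.3,0,0,0,0]]]' ; python3 t.py 628.2 -113.7 -26 134.4
```

```text
time: 23.82
tool_pos: [0.6261, -0.1135, -0.0267]
tool_rot: [-3.141, -0.0, -2.369]
contact_force: [-4.1, 0.8, 6.0]
opening: 0.0738
grip_force: 2.9
pos [ 626.1 -113.5  -26.7] axis 134.3 q6 -2.64 t 23.82 | delta mm [-1.4 -1.6 -0.7] turn -0.003 rows 1.0 F [-4.1  0.8  6. ]
time: 24.57
tool_pos: [0.6269, -0.1133, -0.0267]
tool_rot: [-3.14, 0.001, -2.369]
contact_force: [-1.1, 1.7, 4.7]
opening: 0.0359
grip_force: 20.9
pos [ 626.9 -113.3  -26.7] axis 134.2 q6 -2.64 t 24.57 | delta mm [-0.6 -1.2 -0.7] turn -0.003 rows 1.0 F [-1.1  1.7  4.7]
```

```bash
python3 -m jog '[[[-0.3,0,0,-0.01,0],[-0.3,0,0,-0.03,0],[-0.3,0,0,-0.06,0],[-0.3,0,0,-0.1,0],[-0.3,0,0,-0.13,0]]]' 25; python3 t.py 415.5 302 100 78.7
```

```text
time: 24.98
tool_pos: [0.6267, -0.1136, 0.1053]
tool_rot: [-3.14, 0.001, -2.369]
contact_force: [1.3, -0.8, -1.1]
opening: 0.0358
grip_force: 25.0
pos [ 626.7 -113.6  105.3] axis 134.2 q6 -2.64 t 24.98 | delta mm [-138.7  445.1    4.7] turn 0.969 rows 12.0 F [ 1.3 -0.8 -1.1]
```

```bash
python3 -m jog '[[[-0.3,-0.004,0.014,0,0.06],[-0.3,-0.013,0.042,0,0.16],[-0.3,-0.024,0.078,0,0.27],[-0.3,-0.035,0.114,0,0.38],[-0.3,-0.046,0.15,0,0.49]]]' >/dev/null; python3 t.py 415.5 302 100 78.7
```

```text
pos [553.6  27.2 102.8] axis 105.8 q6 -1.94 t 25.4 | delta mm [ 58.1 302.1   2.7] turn 0.473 rows 8.0 F [ 0.6  1.5 -1.1]
```

```bash
python3 -m jog '[[[-0.3,0.007,0.037,0,0.1],[-0.3,0.014,0.074,0,0.2],[-0.3,0.021,0.111,0,0.3],[-0.3,0.028,0.148,0,0.4],[-0.3,0.035,0.185,0,0.468]]]' >/dev/null; python3 t.py 415.5 302 100 78.7
```

```text
pos [468.5 195.5 102.9] axis 79.0 q6 -1.14 t 25.82 | delta mm [72.3 94.5  2.9] turn 0.006 rows 3.0 F [ 1.   0.3 -0.8]
```

```bash
python3 -m jog '[[[-0.3,0.022,0.029,0,0.006],[-0.3,0.044,0.058,0,0.006],[-0.3,0.06,0.079,0,0.006],[-0.3,0.068,0.089,0.01,0.006],[-0.3,0.068,0.089,0.03,0.006]]]' >/dev/null; python3 -m jog '[[[-0.3,0,0,0.02,0],[-0.3,0,0,0.045,0],[-0.3,0,0,0.065,0],[-0.3,0,0,0.07,0],[-0.3,0,0,0.07,0]]]' >/dev/null; python3 t.py 415.5 302 -20.7 78.7
```

```text
pos [418.2 293.7   1.4] axis 79.0 q6 -0.92 t 26.65 | delta mm [ 4.2  7.6 22.1] turn 0.005 rows 1.0 F [ 1.2  0.1 -0.9]
```

```bash
python3 -m jog '[[[-0.3,0.004,0.008,0.004,0.005],[-0.3,0.004,0.008,0.01,0.005],[-0.3,0.004,0.008,0.016,0.005],[-0.3,0.004,0.008,0.019,0.005],[-0.3,0.004,0.008,0.020,0.005]]]' >/dev/null; python3 -m jog '[[[-0.3,0,0,0,0],[-0.3,0,0,0.001,0],[-0.3,0,0,0.001,0]]]'; python3 t.py 415.5 302 -20.7 78.7
```

```text
time: 27.32
tool_pos: [0.4167, 0.3027, -0.0187]
tool_rot: [3.141, 0.0, 2.945]
contact_force: [0.1, -0.8, -1.5]
opening: 0.0355
grip_force: 25.0
pos [416.7 302.7 -18.7] axis 78.7 q6 -0.89 t 27.32 | delta mm [ 1.1 -0.9  2. ] turn 0.0 rows 1.0 F [ 0.1 -0.8 -1.5]
```

```bash
python3 -m jog '[[[-0.3,0.001,-0.001,0.001,0],[-0.3,0.001,-0.001,0.001,0],[-0.3,0.001,-0.001,0.002,0],[-0.3,0.001,-0.001,0.002,0]]]'; python3 -m jog '[[[-0.3,0,0,0.001,0],[-0.3,0,0,0.001,0]]]'
```

```text
time: 27.65
tool_pos: [0.4155, 0.302, -0.0207]
tool_rot: [3.141, 0.0, 2.945]
contact_force: [0.3, -0.1, -0.1]
opening: 0.036
grip_force: 25.0
time: 27.82
tool_pos: [0.4155, 0.302, -0.0207]
tool_rot: [3.141, 0.001, 2.945]
contact_force: [-3.1, -1.9, 9.6]
opening: 0.0356
grip_force: 27.2
```

```bash
python3 -m jog '[[[-0.3,0,0,-0.001,0],[0.1,0,0,-0.001,0],[0.6,0,0,-0.001,0],[0.6,0,0,-0.001,0],[0.6,0,0,-0.001,0]]]' >/dev/null; python3 -m jog '[[[0.6,0,0,0,0],[0.6,0,0,-0.02,0],[0.6,0,0,-0.05,0],[0.6,0,0,-0.09,0],[0.6,0,0,-0.13,0]]]' >/dev/null; python3 -m jog '[[[0.6,0.3,0.1,-0.05,0],[0.6,0.3,0.1,-0.05,0],[0.6,0.3,0.1,-0.05,0],[0.6,0.3,0.1,-0.05,0],[0.6,0.3,0.1,-0.05,0]]]' >/dev/null; python3 -m jog '[[[0.6,0.05,0.15,0,0],[0.6,0.05,0.15,0,0],[0.6,0.05,0.15,0,0],[0.6,0.05,0.15,0,0],[0.6,0.05,0.15,0,0]]]' >/dev/null; python3 t.py 125 510 200
python3 - <<'E'
from h import *
snap('side','s9');t=snap('top','t9')
cv2.imwrite('pics/t9c.png',cv2.resize(t[95:305,170:470,::-1],(800,560),interpolation=cv2.INTER_CUBIC))
E
```

```text
pos [215.5 565.6 140.7] axis 78.9 q6 -0.3 t 29.48 | delta mm [ 78.1 -71.9 -59.4] turn 0.0 rows 3.0 F [-0.6 -1.7  0.1]
```

View pics/t9c.png

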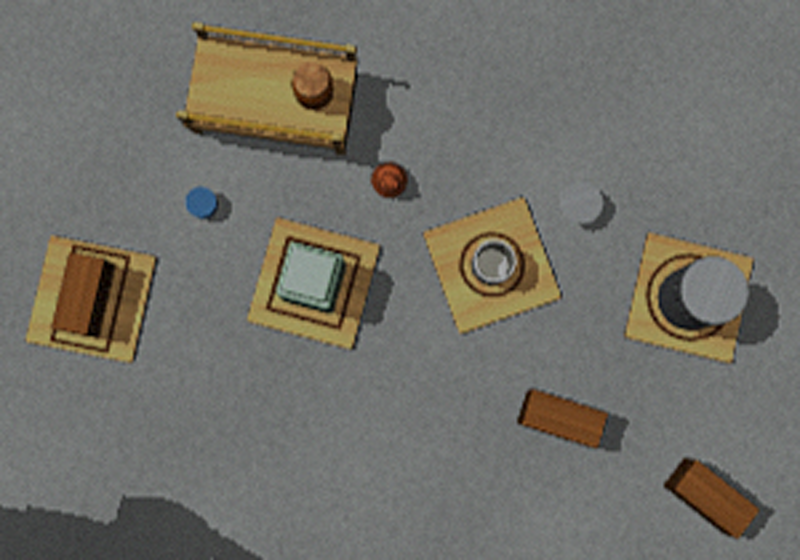

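View pics/s9.png

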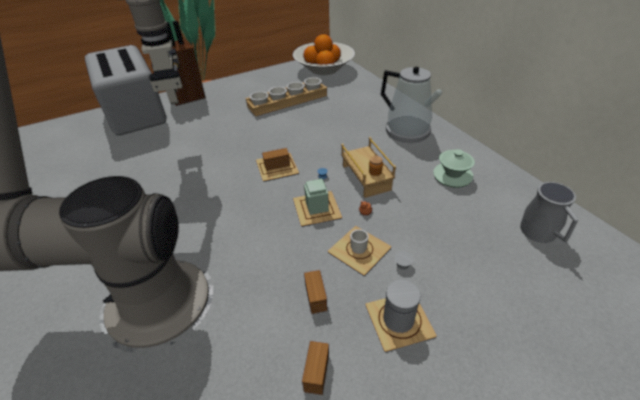

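All four are standing on their coasters, with the rest undisturbed. I'll measure how well each one is centred.

Run:
```python
from h import *
im=cv2.imread('pics/t9.png');S=8
up=cv2.GaussianBlur(cv2.resize(im,None,fx=S,fy=S,interpolation=cv2.INTER_CUBIC),(0,0),4)
hsv=cv2.cvtColor(up,cv2.COLOR_BGR2HSV)
def do(nm,c,w,lo,hi,z,goal):
    x,y=(proj('top',[*np.array(goal)/1000,z])[0]-w/2).astype(int)
    o=np.zeros(hsv.shape[:2],np.uint8);s=np.s_[y*S:(y+w)*S,x*S:(x+w)*S];o[s]=cv2.inRange(hsv,lo,hi)[s]
    ct=max(cv2.findContours(o,cv2.RETR_EXTERNAL,cv2.CHAIN_APPROX_NONE)[0],key=cv2.contourArea)
    P=(ray('top',(ct[:,0]+.5)/S-.5,z)[:,:2]*1000).astype(np.float32)
    M=cv2.moments(P);r=cv2.minAreaRect(P);print(nm,'err',np.round([M['m10']/M['m00']-goal[0],M['m01']/M['m00']-goal[1]],1),'area',M['m00'],'rect',np.round([*r[0],*r[1],r[2]],1))
for v in(90,105):do('can',0,38,(90,0,v),(179,60,255),.096,(418,-299.4))
for v in(130,140):do('lid',0,30,(0,0,v),(179,60,255),.083,(432,78.5))
for v in(110,125):do('cup',0,24,(0,0,v),(179,70,255),.05,(450.2,-101.2))
for v in(70,85):do('box',0,36,(0,100,v),(14,255,255),.052,(415.5,302))
```

```text
can err [-2.9  2. ] area 2841.3811080204323 rect [ 415.4 -296.8   60.8   59.7   38.2]
can err [-2.7  1.8] area 2773.9251549178734 rect [ 415.4 -297.2   60.3   59.    38.4]
lid err [-0.8  1.4] area 2042.1770401406684 rect [430.5  77.8  49.6  50.6  75.5]
lid err [0.8 1.5] area 1787.0660491022281 rect [430.9  80.2  43.7  49.4  74.6]
cup err [-1.1  1.4] area 1359.2883562443312 rect [ 449.  -100.1   42.2   41.3   55. ]
cup err [-3.7 -0.1] area 448.14643764309585 rect [ 449.5 -100.    41.5   40.5   54.9]
box err [ 0.7 -0.5] area 2422.1640790766105 rect [418.  301.   33.8  85.6  78.9]
box err [ 0.4 -0.3] area 2352.8992329351604 rect [415.7 301.8  33.3  77.4  78.7]
```

```bash
python3 -m jog '[[[0.6,0,0,0,0],[0.6,0,0,0,0]]]' >/dev/null; python3 -c "
from cell import robot
print(robot.hand_in())"
```

```text
the job is handed in; nothing more can be done
None
```

I handed the job in with the canister, caddy, cup and tool box each upright on their matching coasters, about 1–3 mm off centre and within 0.5° of square; the jar was left on the shelf, but the first try at the canister closed on nothing (the fingertips sit about 46 mm higher than stated), and no verdict came back.

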